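# Set the iris of the light base to its mark and clamp it

### The arm

A 6-joint arm with a two-finger parallel gripper is mounted at the origin on a cart in front of the work surface, level with it; the furniture and walls round the work are solid. World frame = base frame: x ahead of the robot, y to its left, z up, the work surface at z = 0. Lengths are in mm, angles in degrees, forces in N, time in s.
With the tool pointing down it reaches from about 350 to 850 mm from the base axis. Payload 8.1 kg.
Tool frame: the origin (TCP) lies at the centre of the arm's flange, where the gripper is bolted on; the fingertips stand 173 mm ahead of it and the grasp point (between the pads) lies 155 mm ahead of it; z points along the fingers, y is the line along which they close (so a half turn about z gives the same grasp; the last joint's range is limited). The gripper opens to 85 mm and grips with 20 to 120 N. Pads are 22 mm wide; open, the fingers measure 114 mm over their backs; the gripper's body (76 mm by 85 mm) begins 54 mm behind the grasp point. The pads swing forward as they close: fully open they stand 13 mm farther back than shut.
Start: joints at [-71.471, 7.471, 85.268, -0, 87.261, -4.893], TCP at [238.525, -550.556, 404.692] pointing down, gripper open.
Joint ranges: [-169.43, 169.43], [-51.17, 129.36], [1.28, 143.12], [-76.62, 256.62], [0, 156.53], [-152.29, 152.29]. Speed limits (degrees/s): [136.94, 136.94, 159.86, 180, 180, 180].

### API

Orientations are given as [roll, pitch, yaw] about the fixed x, y, z axes, in that order (R = Rz(yaw) Ry(pitch) Rx(roll)).
In Python, from bench import * gives the robot as it stands.
- The arm moves only by the shell command python3 -m jog 'ROWS' [FORCE]. ROWS is text: rows parted by semicolons, each of 7 numbers parted by spaces: the shift along the tool's x, y, z scaled (see below), then the turn, a rotation vector about the tool's x, y, z scaled (see below), then the closure, from -1 (fully open) to 1 (shut). In form: tx ty tz wx wy wz hand; .... A call has 1 to 5 rows; each row shifts and turns the commanded pose from where the row before left it, along the tool's axes as they then stand; what a row does not reach is not made up. The controller multiplies each number of a shift by 0.1 m and each number of a turn by 60 degrees. A row lasts 1/8 s, in which the tool goes at most 62.5 mm and 10.7 degrees, less where a joint would pass 70% of its speed; a pose out of reach is approached as far as the arm can. A call with a number of a shift or a turn outside -1 to 1 is refused whole. A call with a gripper value outside its range is refused whole. The fingers move at their own pace and stop on an object; FORCE is the grip in N (left out, the last holds). Time passes only in rows, so rows that do not move let the fingers close. It gives the time, the measured TCP pose, the force, the opening and the grip force at its end, in the units of the state.
- sense(): the state, without advancing time (a new reading comes with each control period).
- snapshot(name): name is "scene" or "top" or "wrist"; returns a dict with "img" (400x640x3 uint8, red, green, blue), "fx", "fy", "cx", "cy" (pixels), "extrinsics" (4x4, takes a point from camera to world coordinates). Camera axes: x right, y down, z forward; pixel columns grow to the right and rows downward; lengths in mm; the calibration is good to about 2 mm. A picture is of the moment at which its call begins. There is no depth.
- hand_in(): hands the job in; it is judged then, once.
The state is a dict: "time": time; "joint_pos": joint angles; "qd": joint speeds; "joint_efforts": joint torques, N m; "tool_pos": TCP position; "tcp_rot": TCP orientation; "ft_force": force on the tool from outside, world axes, zero at the start; "wrist_torque": the same for the moment, N m; "finger_gap": finger opening in mm; "grip_force": force on a finger pad.
Only numpy, scipy, OpenCV 4.12 (cv2) and the standard library are available. Lean on these libraries where they do the work, as an engineer would, in place of code of your own. Each camera call takes 0.05 s, during which the arm holds its last target. There are 200 camera calls.

### The job

Set the iris of the round light base for the next sample: push the clamp lever on its right side over to the released end, push the iris lever round its arc until its pointer stands at the one long mark of the scale, then push the clamp lever fully back so that the setting cannot shake loose on the road. Push gently with a fingertip or the outside of the fingers; do not pinch the levers, do not force the iris lever while it is clamped, and leave the glassware beside the base standing where it is.

Things in the scene. Friction and masses are not known exactly. Their poses are not given: they have to be found in the camera images.
- light_base: White round housing with the iris on top, 208 mm in diameter, its flat top (deck) 40 mm above the worktop; heavy, does not move. Origin: centre of the underside, straight below the axis of the iris ring. Its -x axis points from the iris axis to the long mark, its y axis to the left as one looks from the long mark to the iris axis, z up.
- iris (a joint): Turn of the black knurled iris ring (92 mm in diameter, top at 52 mm) and its lever about the light base's z axis, rad. 0: pointer at the long mark; grows counter-clockwise from above; stops at -1.25 and 0.50; starts between -1.0 and -0.4. At value q the lever points from the axis in direction pi + q in the base's frame. It stays where left; about 1 N at the paddle turns it, about 10 N more if clamped.
- lever_paddle (a point): Middle of the top of the upright black paddle on the iris lever, 66 mm from the iris axis. The paddle is 14 mm in the radial direction, 9 mm thick in the direction of its travel, and stands from 47 to 78 mm above the worktop on a flat arm (top at 47 mm).
- pointer_tip (a point): Outer tip of the iris lever's flat pointed end, 82.5 mm from the iris axis and 46 mm above the worktop.
- long_mark (a point): Inner end of the one long mark (15 mm long, 2.6 mm wide, black) of the scale on the deck, 83.5 mm from the iris axis. The other marks, every 10 degrees from 70 degrees clockwise to 30 degrees counter-clockwise of it, are thinner and 7 mm long.
- clamp (a joint): Swing of the clamp lever about the vertical axis through point clamp_pivot, rad. 0: clamped, at its stop; grows clockwise seen from above; 0.87: released, at the other stop. It starts clamped. Its brake on the iris bites only in the last 0.06 rad before 0. It stays where it is left; some 4 N at its paddle move it, 5 to 9 N push it home.
- clamp_pivot (a point): Top of the pivot of the clamp lever, on the deck 66 mm from the iris axis, 52.5 mm above the worktop.
- clamp_paddle (a point): Middle of the top of the upright black paddle at the end of the clamp lever, 52 mm from clamp_pivot: 14 mm along the lever, 9 mm thick in its travel, standing from 49 to 78 mm above the worktop, beyond the housing's edge. In the base's frame the lever points from its pivot in direction 285 degrees minus the clamp value, outward to the right when clamped, swung towards the long mark's side when released.
- vial_1: Glass sample vial with white screw cap, 27 mm in diameter, 66 mm high, standing loose on the worktop to the left of the light base. Origin: centre of its underside.
- vial_2: The other sample vial (brown sample, white cap), same size, standing loose next to it. Origin: centre of its underside.
- beaker: Empty glass beaker, 54 mm in diameter, 70 mm high, standing loose behind the clamp lever, right of and behind the light base. Origin: centre of its underside.
There are look-alikes about, which are no part of the job. What is shaped like the vial_2 but green or red is not meant.

How it is judged (in metres and radians):
On the way, in this order (a step that is already met when the one before it is completed fails the run):
1. the clamp lever is pushed over to its released end, the iris not yet turned to the mark (value of joint clamp above 0.65 rad), for 0.1 s.
2. with the clamp released, the pointer is set to the long mark (value of joint iris between -0.05 and 0.05 rad and value of joint clamp above 0.3 rad and contact force between the fingers and iris below 0.2 N), for 0.3 s.
At the end, for the whole second after the job is handed in: The iris pointer stands within 0.05 rad (3 degrees, 4 mm at the pointer tip) of the long mark, the clamp lever is home (within 0.045 rad of its clamped stop), both are at rest, and the two vials and the beaker stand upright where they stood (value of joint iris between -0.05 and 0.05 rad and value of joint clamp below 0.045 rad and velocity of joint iris between -0.02 and 0.02 rad/s and velocity of joint clamp between -0.02 and 0.02 rad/s and angle between each of vial_1, vial_2, beaker's own z axis and vertical below 0.1 rad); the robot touches nothing.
It fails at once if the iris lever is forced while it is clamped (value of joint clamp below 0.1 rad and contact force between the fingers and iris above 3 N).
It fails at once if a lever is shoved hard (iris lever over 15 N, clamp lever over 30 N) (contact force between the fingers and iris above 15 N or contact force between the fingers and clamp above 30 N).
It fails at once if a lever's paddle is pinched from both sides ((contact force between the fingers and iris_c3 above 1.5 N and contact force between the fingers and iris_c4 above 1.5 N) or (contact force between the fingers and clamp_c3 above 1.5 N and contact force between the fingers and clamp_c4 above 1.5 N)).
It fails at once if a vial or the beaker is shifted, lifted or carried (distance of any of vial_1, vial_2, beaker from where it was at the start of the episode above 0.015 m).
It also fails if it takes over 54 s, if anything falls off the work surface, if the arm or the gripper's body presses on something with over 40 N, if the wrist force passes 120 N, or if a joint passes its speed limit or range.

## Working session

There is one attempt and no reset: what is moved stays moved. The work goes in short steps, Python scripts to look and compute and a shell command to move; the robot and the scene stay as the last step left them, time stands still between calls to the robot, and variables do not carry over. Pictures are saved under pics/ and viewed, at most 13 in all, crops included, and the job is handed in when it is done.

```bash
mkdir -p pics; python3 - <<'E'
from bench import *
import cv2
for n in ("scene","top"):
    s=snapshot(n); cv2.imwrite(f"pics/{n}0.png",s["img"][:,:,::-1]); print(n,s["fx"],s["cx"],s["cy"],s["extrinsics"])
s=sense();print(s["time"],s["tool_pos"],s["tcp_rot"],s["finger_gap"])
E
ls
```

```text
scene 384.80544035947185 316.5637058333505 200.90962253748054 [[-8.58474702e-01 -4.00324178e-01  3.20564719e-01  2.84663981e+02]
 [-5.12835088e-01  6.64446824e-01 -5.43608858e-01  2.08597814e+02]
 [ 4.62155963e-03 -6.31071288e-01 -7.75711074e-01  7.40115984e+02]
 [ 0.00000000e+00  0.00000000e+00  0.00000000e+00  1.00000000e+00]]
top 407.56156055628884 326.8016721903618 203.20639246201338 [[ 3.76675209e-03 -9.98096545e-01  6.15556537e-02  5.12197517e+02]
 [-9.99992514e-01 -3.81408963e-03 -6.51537040e-04 -2.39217954e+02]
 [ 8.85075649e-04 -6.15527387e-02 -9.98103440e-01  9.29486650e+02]
 [ 0.00000000e+00  0.00000000e+00  0.00000000e+00  1.00000000e+00]]
0.1 [ 238.45772902 -550.35471631  403.72951846] [-1.79902409e+02 -7.80892355e-03  2.34219471e+01] 85.04072113868706
pics
```

View pics/top0.png

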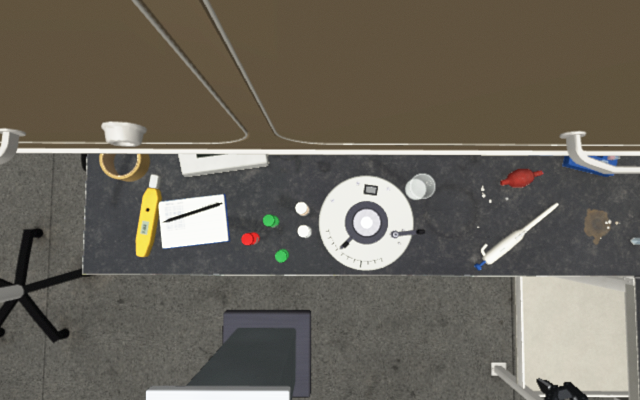

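View pics/scene0.png

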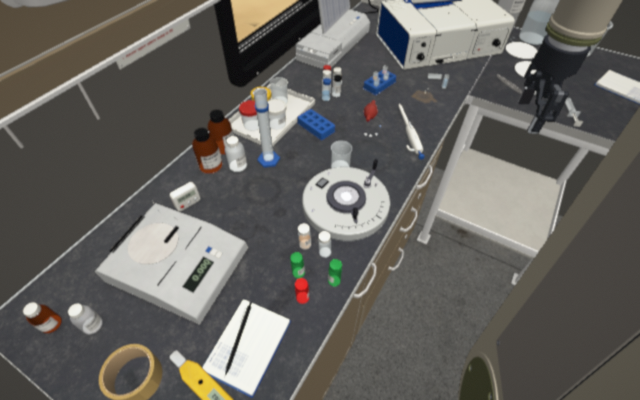

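Both views show the light base at (366,223) in the top view, with the long mark towards the robot near (361,265). The iris lever points down-left at (346,243) and the clamp paddle is at (420,231). The vials are at (303,208) and (305,231), the beaker at (420,187). An overhead cabinet edge runs at row ~152. Next I'll work out the rough pose.

```bash
cat > h.py <<'E'
import numpy as np, cv2
from bench import *
def ray(s,u,v):
    E=np.array(s["extrinsics"]); d=E[:3,:3]@np.array([(u-s["cx"])/s["fx"],(v-s["cy"])/s["fy"],1.])
    return E[:3,3],d
def onz(s,u,v,z):
    o,d=ray(s,u,v); return o+d*(z-o[2])/d[2]
def cross(r1,r2):   # closest point of two rays and miss distance
    (o1,d1),(o2,d2)=r1,r2
    t=np.linalg.lstsq(np.c_[d1,-d2],o2-o1,rcond=None)[0]
    a,b=o1+d1*t[0],o2+d2*t[1]; return (a+b)/2,np.linalg.norm(a-b)
def disc(s,u,v,r,z):
    """white blob near u,v: contour cast on plane z, circle fit -> centre, radius"""
    im=s["img"].astype(int); m=((im.min(2)>150)&(im.max(2)-im.min(2)<40)).astype(np.uint8)
    k=np.zeros_like(m); cv2.circle(k,(u,v),r,1,-1); m=cv2.morphologyEx(m*k,cv2.MORPH_OPEN,np.ones((3,3)))
    c=max(cv2.findContours(m,0,cv2.CHAIN_APPROX_NONE)[0],key=cv2.contourArea)
    h=cv2.convexHull(c)[:,0]
    p=np.array([onz(s,a,b,z)[:2] for a,b in h])
    x=np.linalg.lstsq(np.c_[2*p,np.ones(len(p))],(p**2).sum(1),rcond=None)[0]
    return x[:2],np.sqrt(x[2]+x[0]**2+x[1]**2)
E
python3 - <<'E'
from h import *
t=snapshot("top"); s=snapshot("scene")
print("disc top",disc(t,366,223,55,40)); 
print("disc scene",disc(s,346,199,50,40))
for n,u,v,z in [("long",361,265,40),("iris pad",346,243,78),("clamp pad",420,231,78),("pivot",395,235,52),("beaker",423,186,70),("v1",302,208,66),("v2",305,231,66)]:
    print(n,onz(t,u,v,z).round())
print("clamp pad",cross(ray(t,420,231),ray(s,375,163)))
print("iris pad",cross(ray(t,345,244),ray(s,355,211)))
c=cv2.resize(t["img"][165:280,290:440],None,fx=5,fy=5,interpolation=cv2.INTER_CUBIC)
cv2.imwrite("pics/topcrop.png",c[:,:,::-1])
E
```

```text
disc top (array([ 525.55808305, -324.46818745]), np.float64(102.7448047244865))
disc scene (array([ 531.45312447, -328.06017914]), np.float64(117.83989970559406))
long [ 433. -314.   40.]
iris pad [ 482. -280.   78.]
clamp pad [ 507. -434.   78.]
pivot [ 498. -386.   52.]
beaker [ 603. -443.   70.]
v1 [ 555. -187.   66.]
v2 [ 506. -194.   66.]
clamp pad (array([ 504.32756829, -438.17549711,   67.24749246]), np.float64(6.620388652815631))
iris pad (array([ 477.09957099, -279.48458711,   69.13468372]), np.float64(5.277266558560544))
```

View pics/topcrop.png

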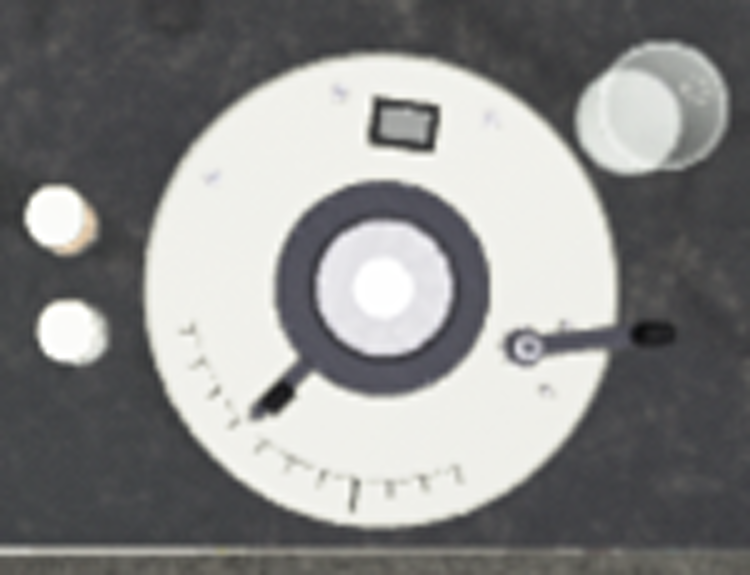

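Crop: the axis is at (382,288), the long mark runs from (355,480) to (352,510), the pointer tip is near (257,413), the iris paddle top at (280,398), the clamp pivot at (528,347) and the clamp paddle at (653,333). The lever is about 4 marks clockwise of the long mark.

```bash
python3 - <<'E'
from h import *
t=snapshot("top")
P=lambda a,b,z: onz(t,290+a/5-.4,165+b/5-.4,z)[:2]
C=P(382,288,52); D=disc(t,366,223,55,40)[0]; print("axis",C,D)
C=(C+D)/2
for n,a,b,z in [("li",355,480,40),("lo",352,510,40),("tip",255,414,46),("ipad",280,397,78),("piv",528,347,52.5),("cpad",653,333,78)]:
    p=P(a,b,z); d=p-C; print(n,p.round(1),"r",np.hypot(*d).round(1),"ang",np.degrees(np.arctan2(d[1],d[0])).round(1))
d=P(653,333,78)-P(528,347,52.5); print("clamp",np.hypot(*d),np.degrees(np.arctan2(d[1],d[0])))
E
```

```text
axis [ 525.70199228 -324.26421994] [ 525.52912461 -324.54955214]
li [ 442.7 -313.5] r 83.7 ang 172.5
lo [ 429.8 -312.2] r 96.6 ang 172.8
tip [ 471.3 -269.9] r 77.0 ang 134.9
ipad [ 479.8 -279.2] r 64.3 ang 135.4
piv [ 500.6 -386.8] r 67.2 ang -111.8
cpad [ 507.  -434.7] r 111.9 ang -99.6
clamp 48.29274949783931 -82.44000688998953
```

```bash
python3 -m jog '0 0 0 0 0 0.15 1; 0 0 0 0 0 0.15 1; 0 0 0 0 0 0.09 1' 20; python3 -m jog '0.5 0 0 0 0 0 1;0.5 0 0 0 0 0 1;0.5 0 0 0 0 0 1;0.4 0 0 0 0 0 1; 0 0 0 0 0 0 1'
```

```text
time: 0.62
tool_pos: [238.5, -550.5, 404.5]
tcp_rot: [-180.0, 0.0, -0.2]
ft_force: [0.0, -0.9, -0.3]
finger_gap: 32.5
grip_force: 0.0
time: 1.25
tool_pos: [431.3, -549.5, 403.6]
tcp_rot: [-179.9, 0.0, 0.2]
ft_force: [0.1, 0.1, -0.2]
finger_gap: 0.3
grip_force: 0.0
```

```bash
python3 -m jog '0.35 -0.38 0.3 0 0 -0.12 1; 0.35 -0.38 0.3 0 0 0 1; 0.35 -0.38 0.3 0 0 0 1; 0 0 0.1 0 0 0 1; 0 0 0 0 0 0 1'; python3 - <<'E'
from h import *
w=snapshot("wrist"); cv2.imwrite("pics/w1.png",w["img"][:,:,::-1]); print(w["fx"],w["cx"],w["cy"],np.array(w["extrinsics"]).round(3)); print(sense()["tool_pos"],sense()["tcp_rot"])
E
```

```text
time: 1.88
tool_pos: [522.5, -428.4, 303.7]
tcp_rot: [-179.9, 0.1, 7.2]
ft_force: [0.7, -0.5, 0.3]
finger_gap: 0.3
grip_force: 0.0
291.7952400975939 321.8293736252311 202.1821175499485 [[ 1.25000e-01 -9.58000e-01 -2.60000e-01  5.88200e+02]
 [-9.92000e-01 -1.21000e-01 -3.10000e-02 -4.20642e+02]
 [-2.00000e-03  2.61000e-01 -9.65000e-01  2.72714e+02]
 [ 0.00000e+00  0.00000e+00  0.00000e+00  1.00000e+00]]
[ 522.56450307 -429.24760302  305.07244033] [1.79971710e+02 2.09952328e-02 7.17101381e+00]
```

View pics/w1.png

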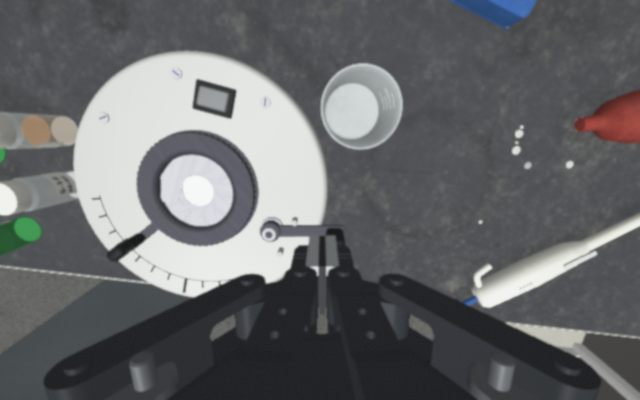

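The wrist view shows the pivot at (270,231), the iris ring centre at (197,188), the long mark from (186,278) to (184,291), the beaker rim at (361,106) and the iris paddle top at about (118,250). The fingertips hide the clamp paddle at about (335,232). I'll cross these with the top view to check the positions.

```bash
python3 - <<'E'
from h import *
t=snapshot("top"); w=snapshot("wrist")
T=lambda a,b: ray(t,290+a/5-.4,165+b/5-.4)
for n,a,b,u,v,z in [("ring",382,288,197,188,52),("li",355,480,186,278,40),("ipad",280,397,118,248,78),("piv",528,347,270,231,52.5),("beaker rim",665,105,361,106,70)]:
    p,m=cross(T(a,b),ray(w,u,v)); print(n,p.round(1),"miss",round(m,1),"wrist on z:",onz(w,u,v,z).round(1))
print(disc(w,200,175,135,40))
E
```

```text
ring [ 525.4 -325.8   38.8] miss 1.2 wrist on z: [ 528.4 -331.5   52. ]
li [ 441.  -315.3   37.3] miss 4.3 wrist on z: [ 441.  -317.9   40. ]
ipad [ 479.3 -279.8   70. ] miss 0.6 wrist on z: [ 483.3 -285.5   78. ]
piv [ 499.5 -389.    48.2] miss 3.6 wrist on z: [ 500.  -390.9   52.5]
beaker rim [ 606.1 -450.5   37.4] miss 1.4 wrist on z: [ 603.1 -446.8   70. ]
(array([ 524.42084043, -327.73708029]), np.float64(102.48306801923117))
```

```bash
python3 -m jog '0.09 0.086 0 0 0 0 1; 0 0 0.35 0 0 0 1; 0 0 0.35 0 0 0 1; 0 0 0.04 0 0 0 1; 0 0 0 0 0 0 1'; python3 - <<'E'
from h import *
w=snapshot("wrist"); s=snapshot("scene")
a=cv2.resize(w["img"][100:300,180:480],(600,400)); b=cv2.resize(s["img"][130:250,290:440],(500,400))
cv2.imwrite("pics/w2.png",np.hstack([a[:,100:500],b[:,:400]])[:,:,::-1])
E
```

```text
time: 2.65
tool_pos: [533.3, -436.7, 232.1]
tcp_rot: [179.9, -0.0, 7.2]
ft_force: [-0.2, 1.0, 0.3]
finger_gap: 0.1
grip_force: 0.0
```

View pics/w2.png

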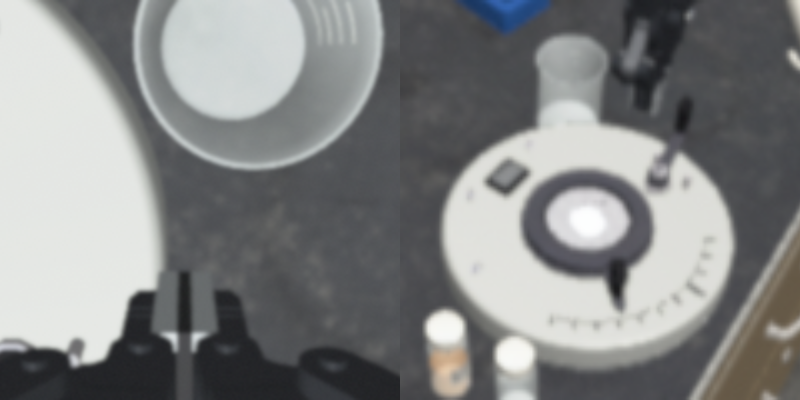

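The right panel (scene view) shows the fingertips behind the clamp paddle, on the beaker side and clear of the beaker. Approaching, then pushing along the arc.

```bash
python3 -m jog '-0.04 0 0 0 0 0 1; -0.04 0 0 0 0 0 1; -0.02 0 0 0 0 0 1; -0.01 0 0 0 0 0 1'; python3 -m jog '-0.033 0.0087 0 0 0 0.06 1; -0.033 0.0087 0 0 0 0.06 1;-0.033 0.0087 0 0 0 0.06 1'
```

```text
time: 3.25
tool_pos: [522.3, -437.1, 230.8]
tcp_rot: [-180.0, 0.0, 7.2]
ft_force: [-0.1, -0.0, 0.2]
finger_gap: -0.3
grip_force: 0.0
time: 3.62
tool_pos: [513.3, -440.2, 230.8]
tcp_rot: [180.0, -0.1, -3.7]
ft_force: [3.3, -0.8, -2.6]
finger_gap: -0.2
grip_force: 1.9
```

Contact, at about 3.4 N. The arc continues.

```bash
for i in 1; do python3 -m jog '-0.033 0.0087 0 0 0 0.06 1; -0.033 0.0087 0 0 0 0.06 1;-0.033 0.0087 0 0 0 0.06 1;-0.033 0.0087 0 0 0 0.06 1'; done; python3 -m jog '-0.033 0.0087 0 0 0 0.06 1; -0.033 0.0087 0 0 0 0.06 1;-0.033 0.0087 0 0 0 0.06 1;-0.033 0.0087 0 0 0 0.06 1'
```

```text
time: 4.12
tool_pos: [499.6, -442.0, 230.9]
tcp_rot: [179.9, -0.1, -18.1]
ft_force: [2.3, -2.6, -2.8]
finger_gap: -0.3
grip_force: 2.0
time: 4.62
tool_pos: [486.0, -440.3, 231.2]
tcp_rot: [179.9, -0.1, -32.5]
ft_force: [2.7, -4.0, -1.5]
finger_gap: -0.1
grip_force: 2.0
```

```bash
python3 -m jog '-0.033 0.0087 0 0 0 0.06 1; -0.033 0.0087 0 0 0 0.06 1'; python3 -m jog '-0.02 0 0 0 0 0.02 1; 0 0 0 0 0 0 1'; python3 - <<'E'
from h import *
t=snapshot("top")
c=cv2.resize(t["img"][165:280,290:440],None,fx=5,fy=5,interpolation=cv2.INTER_CUBIC)
cv2.imwrite("pics/t3.png",c[:,:,::-1])
E
```

```text
time: 4.88
tool_pos: [479.5, -438.1, 231.2]
tcp_rot: [179.9, -0.1, -39.7]
ft_force: [1.9, -4.8, -2.0]
finger_gap: 0.1
grip_force: 2.0
time: 5.12
tool_pos: [477.9, -436.4, 231.2]
tcp_rot: [180.0, -0.1, -40.7]
ft_force: [1.8, -4.4, 1.2]
finger_gap: 0.3
grip_force: 1.8
```

View pics/t3.png

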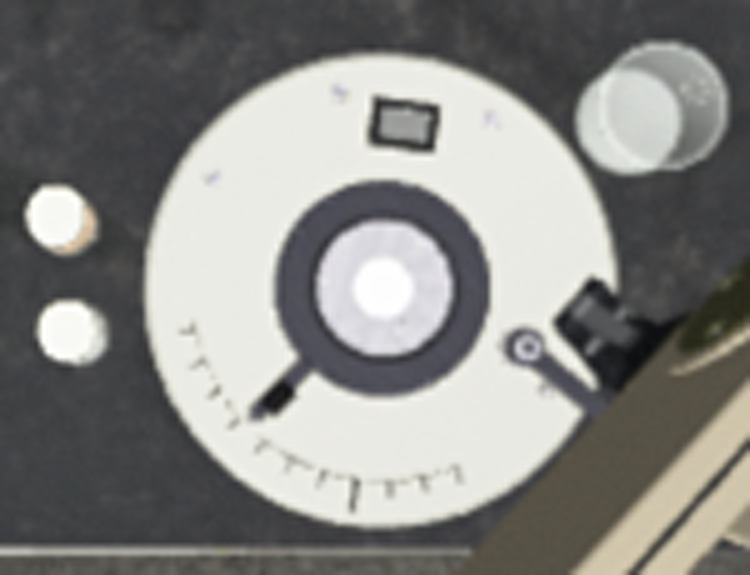

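The lever has turned about 45–50° to the released side: pivot at (528,347), lever direction through (600,405). Iris and glassware haven't moved. Backing off, lifting and moving to the clockwise side of the iris paddle.

```bash
python3 -m jog '0.06 0 0 0 0 0 1; 0.06 0 0 0 0 0 1; 0 0 -0.38 0 0 0 1; 0 0 0 0 0 0 1'; python3 -m jog '-0.28 -0.375 0 0 0 0 1; -0.28 -0.375 0 0 0 0 1; -0.28 -0.375 0 0 0 0 1; -0.274 -0.376 0 0 0 0 1; 0 0 0 0 0 0.072 1'; python3 -m jog '0 0 0 0 0 0 1; 0 0 0 0 0 0 1'
```

```text
time: 5.68
tool_pos: [488.3, -444.9, 272.3]
tcp_rot: [180.0, -0.3, -40.7]
ft_force: [1.2, 0.5, 0.4]
finger_gap: 0.0
grip_force: 0.0
time: 6.3
tool_pos: [500.7, -254.2, 267.5]
tcp_rot: [-180.0, 0.2, -45.0]
ft_force: [-0.5, -0.2, -0.2]
finger_gap: -0.2
grip_force: 0.0
time: 6.55
tool_pos: [500.5, -257.8, 268.3]
tcp_rot: [180.0, 0.0, -45.0]
ft_force: [-0.4, -0.5, -0.2]
finger_gap: -0.3
grip_force: 0.0
```

```bash
python3 -m jog '0 0 0.2 0 0 0 1; 0 0 0.18 0 0 0 1; 0 0 0 0 0 0 1; 0 0.03 0 0 0 0 1; 0 0.03 0 0 0 0 1' && python3 -m jog '0 0.02 0 0 0 0 1;0 0.01 0 0 0 0 1;0 0 0 0 0 0 1'; python3 - <<'E'
from h import *
w=snapshot("wrist");t=snapshot("top")
a=cv2.resize(w["img"],(640,400))[60:400,100:540]; b=cv2.resize(t["img"][205:280,310:400],(408,340))[:, :340]
cv2.imwrite("pics/w4.png",np.hstack([a,b])[:,:,::-1])
E
```

```text
time: 7.18
tool_pos: [496.5, -262.1, 231.4]
tcp_rot: [-180.0, -0.1, -45.1]
ft_force: [0.2, 0.1, 1.4]
finger_gap: -0.0
grip_force: 0.0
time: 7.55
tool_pos: [494.2, -263.9, 230.9]
tcp_rot: [-180.0, -0.0, -45.1]
ft_force: [0.1, -0.3, -0.4]
finger_gap: 0.2
grip_force: 0.0
```

View pics/w4.png

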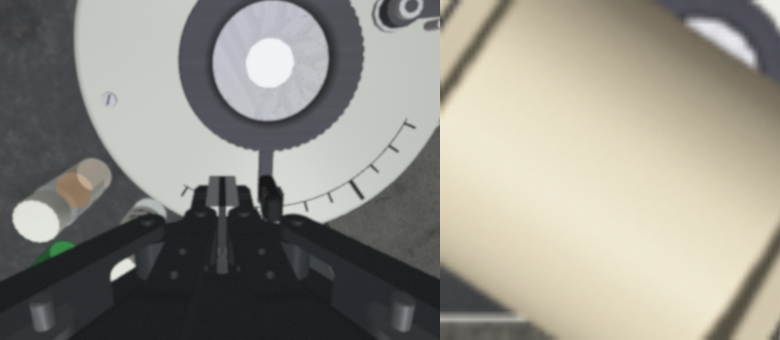

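Left panel (wrist view): the iris paddle at (268,195) is just right of the fingertips (222,190), with a gap. The long mark is at (350,188). Pushing along the arc.

```bash
python3 -m jog '0 0.02 0 0 0 0 1; 0 0.01 0 0 0 0 1;0 0.01 0 0 0 0 1;0 0.01 0 0 0 0 1'; python3 -m jog '-0.0094 0.0418 0 0 0 -0.06 1;-0.0094 0.0418 0 0 0 -0.06 1;-0.0094 0.0418 0 0 0 -0.06 1'; python3 -m jog '-0.0094 0.0418 0 0 0 -0.06 1;-0.0094 0.0418 0 0 0 -0.06 1;-0.0094 0.0418 0 0 0 -0.06 1; 0 0 0 0 0 0 1'
cat > iris.py <<'E'
from h import *
import sys
w=snapshot("wrist"); cv2.imwrite(sys.argv[1],w["img"][60:400,100:540][:,:,::-1]); np.save("w.npy",w,allow_pickle=True)
E
python3 iris.py pics/w5.png
```

```text
time: 8.15
tool_pos: [490.6, -267.4, 230.7]
tcp_rot: [-180.0, -0.0, -45.1]
ft_force: [0.2, -1.2, -0.3]
finger_gap: 0.0
grip_force: 0.0
time: 8.52
tool_pos: [480.1, -274.8, 230.7]
tcp_rot: [-180.0, 0.0, -34.2]
ft_force: [-0.8, 1.7, 1.7]
finger_gap: 0.1
grip_force: 0.6
time: 9.02
tool_pos: [471.3, -284.3, 230.7]
tcp_rot: [-180.0, 0.0, -23.5]
ft_force: [0.9, -0.3, 0.4]
finger_gap: 0.1
grip_force: 0.0
```

View pics/w5.png

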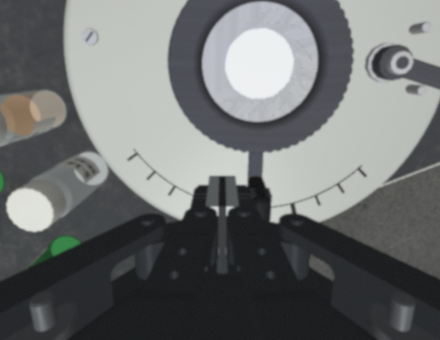

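The lever arm points straight down at (255,165). The +30/+20/+10° marks are at (362,172), (341,190) and (318,203), and the long mark is at (293,208), so about 16° remain. Three more rows, then I'll measure.

```bash
python3 -m jog '-0.0094 0.0418 0 0 0 -0.06 1;-0.0094 0.0418 0 0 0 -0.06 1;-0.0094 0.0418 0 0 0 -0.06 1; 0 0 0 0 0 0 1'
python3 iris.py pics/w6.png; python3 - <<'E'
from h import *
im=cv2.imread("pics/w6.png"); cv2.imwrite("pics/w6c.png",cv2.resize(im[40:240,120:400],None,fx=2.8,fy=2.8,interpolation=cv2.INTER_CUBIC))
E
```

```text
time: 9.57
tool_pos: [464.5, -295.1, 230.7]
tcp_rot: [180.0, -0.0, -12.8]
ft_force: [0.2, -0.0, -0.3]
finger_gap: 0.3
grip_force: 0.0
```

View pics/w6c.png

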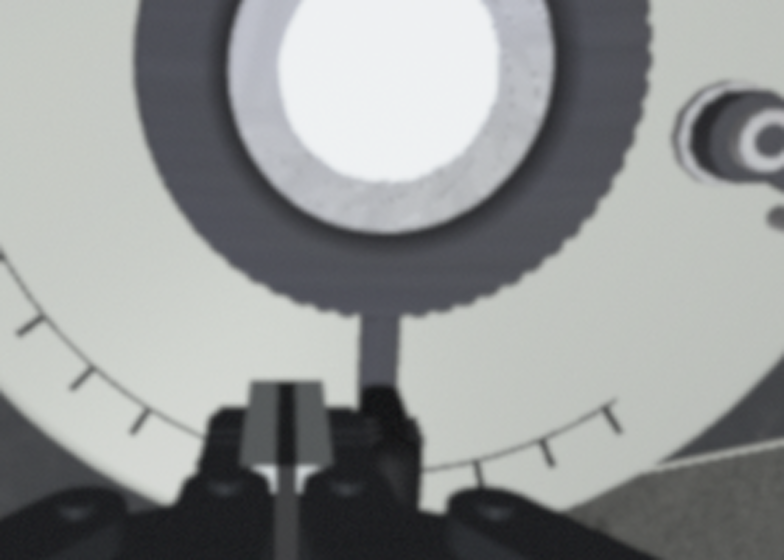

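The lever arm runs straight down at x≈380 (edges 360 and 399). The mark inner ends are at (606,405), (541,441) and (477,461) on the right, and (42,318), (92,368) and (150,410) on the left.

```bash
cat > q.py <<'E'
from h import *
from scipy.optimize import least_squares
def q(marks,lever):
    w=np.load("w.npy",allow_pickle=True).item()
    P=lambda a,b,z: onz(w,220+a/2.8-.3,100+b/2.8-.3,z)[:2]
    m=np.array([P(a,b,40) for a,b,_ in marks]); g=np.radians([k for *_,k in marks])
    f=lambda x: (x[:2]+83.5*np.c_[np.cos(np.pi+g+x[2]),np.sin(np.pi+g+x[2])]-m).ravel()
    r=least_squares(f,[525,-326,-.13]); x=r.x
    print("axis",x[:2].round(1),"yaw",np.degrees(x[2]).round(2),"res",np.abs(r.fun).max().round(2))
    for a,b in lever:
        d=P(a,b,47)-x[:2]; print("r",np.hypot(*d).round(1),"q deg",np.degrees((np.arctan2(d[1],d[0])-np.pi-x[2]+np.pi)%(2*np.pi)-np.pi).round(2))
E
python3 - <<'E'
from q import *
L=[(380,330),(379.5,345),(379,375)]
R=[(606,405,30),(541,441,20),(477,461,10)]
q(R+[(42,318,-50),(92,368,-40),(150,410,-30)],L)
q(R+[(42,318,-60),(92,368,-50),(150,410,-40)],L)
E
```

```text
axis [ 527.5 -329.3] yaw -12.36 res 6.53
r 52.6 q deg -1.21
r 55.7 q deg -1.18
r 62.0 q deg -1.02
axis [ 523.9 -327.8] yaw -7.37 res 0.54
r 48.7 q deg -5.52
r 51.8 q deg -5.52
r 58.2 q deg -5.43
```

The fit is clean (residual 0.5 mm, yaw −7.4°): q = −5.5°, so about 5.4° more.

```bash
python3 -m jog '-0.005 0.021 0 0 0 -0.03 1;-0.005 0.021 0 0 0 -0.03 1;-0.005 0.021 0 0 0 -0.03 1; 0 0 0 0 0 0 1'
python3 -m jog '0 -0.06 0 0 0 0 1; 0 -0.1 0 0 0 0 1; 0 -0.1 0 0 0 0 1; 0 0 0 0 0 0 1'
python3 iris.py pics/w7.png; python3 - <<'E'
from h import *
im=cv2.imread("pics/w7.png"); cv2.imwrite("pics/w7c.png",cv2.resize(im[40:240,120:400],None,fx=2.8,fy=2.8,interpolation=cv2.INTER_CUBIC))
E
```

```text
time: 10.12
tool_pos: [461.8, -301.2, 230.7]
tcp_rot: [180.0, -0.0, -7.3]
ft_force: [-0.5, -0.2, -0.1]
finger_gap: -0.0
grip_force: 0.0
time: 10.62
tool_pos: [465.3, -274.1, 230.6]
tcp_rot: [-180.0, 0.0, -7.2]
ft_force: [-0.6, 0.4, 0.4]
finger_gap: -0.3
grip_force: 0.0
```

View pics/w7c.png

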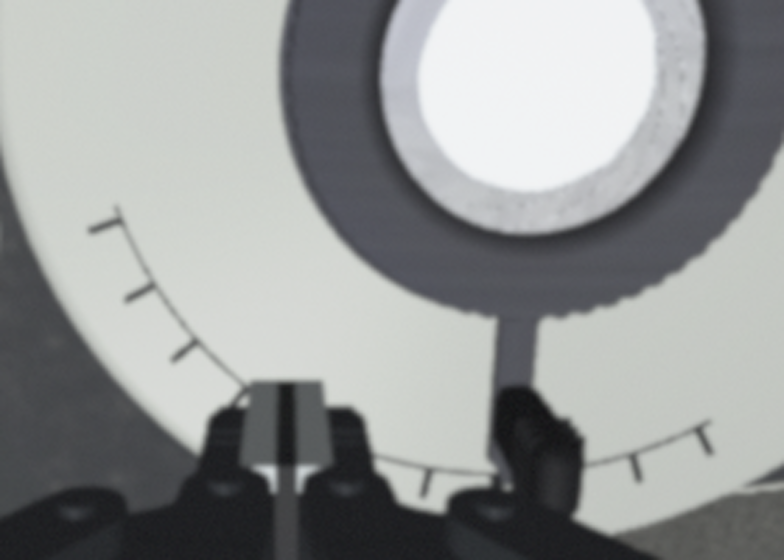

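The long mark is at (497,475), right at the lever's pointer tip near (493,458). The other marks are at (697,427) and (631,456), (432,468), then (121,219), (154,287) and (195,344). The lever's midline runs from (518,325) to (514,375).

```bash
python3 - <<'E'
from q import *
q([(697,427,30),(631,456,20),(432,468,-10),(121,219,-70),(154,287,-60),(195,344,-50)],[(518,325),(517,345),(514,375)])
E
```

```text
axis [ 523.8 -328. ] yaw -7.56 res 0.53
r 47.4 q deg -0.16
r 51.5 q deg -0.01
r 57.8 q deg -0.11
```

q ≈ −0.1°, so the pointer is on the mark. Lifting and moving to the front side of the clamp paddle.

```bash
python3 -m jog '0 0 -0.2 0 0 0 1; 0 0 -0.2 0 0 0 1; 0 0 0 0 0 0 1'; python3 -m jog '-0.018 0.452 0 0 0 0 1;-0.018 0.452 0 0 0 0 1;-0.018 0.452 0 0 0 0 1; 0 0 0 0 0 0.147 1; 0 0 0 0 0 0.147 1'; python3 -m jog '0 0 0 0 0 0.147 1; 0 0 0 0 0 0.147 1; 0 0 0 0 0 0 1'; python3 iris.py pics/w8.png
```

```text
time: 11.05
tool_pos: [465.9, -275.8, 272.6]
tcp_rot: [179.9, -0.2, -7.3]
ft_force: [-0.1, -0.4, 0.7]
finger_gap: -0.4
grip_force: 0.0
time: 11.68
tool_pos: [441.9, -409.6, 269.1]
tcp_rot: [-180.0, 0.1, -25.3]
ft_force: [0.2, 0.6, -0.8]
finger_gap: 0.3
grip_force: 0.0
time: 12.05
tool_pos: [442.3, -408.8, 269.5]
tcp_rot: [-180.0, 0.1, -42.5]
ft_force: [0.7, -0.0, 0.4]
finger_gap: 0.3
grip_force: 0.0
```

View pics/w8.png

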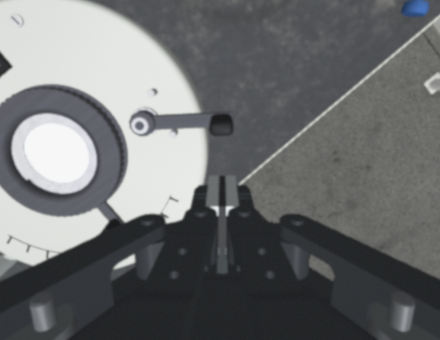

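The lever is square to the tool, with its pivot at (141,124). The paddle at (221,124) lies straight ahead of the fingertips at (222,188). Descending and approaching.

```bash
python3 -m jog '0 0 0.2 0 0 0 1; 0 0 0.185 0 0 0 1; 0 0 0 0 0 0 1; 0.04 0 0 0 0 0 1; 0.04 0 0 0 0 0 1'; python3 -m jog '0.02 0 0 0 0 0 1; 0.02 0 0 0 0 0 1; 0.02 0 0 0 0 0 1'; python3 -m jog '0.033 0.0087 0 0 0 -0.06 1;0.033 0.0087 0 0 0 -0.06 1;0.033 0.0087 0 0 0 -0.06 1;0.033 0.0087 0 0 0 -0.06 1'
```

```text
time: 12.72
tool_pos: [449.0, -414.9, 233.0]
tcp_rot: [180.0, -0.1, -42.6]
ft_force: [-0.3, 0.2, -0.2]
finger_gap: 0.0
grip_force: 0.0
time: 13.1
tool_pos: [452.9, -418.5, 232.3]
tcp_rot: [180.0, 0.0, -42.6]
ft_force: [-2.6, 2.8, 2.1]
finger_gap: -0.2
grip_force: 2.4
time: 13.6
tool_pos: [461.0, -428.7, 232.0]
tcp_rot: [-180.0, 0.1, -28.1]
ft_force: [-2.8, 4.1, 2.2]
finger_gap: -0.2
grip_force: 2.2
```

```bash
python3 -m jog '0.033 0.0087 0 0 0 -0.06 1;0.033 0.0087 0 0 0 -0.06 1;0.033 0.0087 0 0 0 -0.06 1;0.033 0.0087 0 0 0 -0.06 1'; python3 -m jog '0.033 0.0087 0 0 0 -0.06 1;0.033 0.0087 0 0 0 -0.06 1;0.033 0.0087 0 0 0 -0.06 1;0.033 0.0087 0 0 0 -0.06 1'
```

```text
time: 14.1
tool_pos: [471.7, -437.0, 231.8]
tcp_rot: [-179.9, 0.1, -13.7]
ft_force: [-2.7, 3.5, 1.3]
finger_gap: 0.1
grip_force: 2.1
time: 14.6
tool_pos: [484.1, -442.4, 231.6]
tcp_rot: [-179.9, 0.1, 0.7]
ft_force: [-3.4, 2.7, 2.0]
finger_gap: -0.2
grip_force: 2.0
```

```bash
python3 -m jog '0.033 0.0087 0 0 0 -0.06 1;0.016 0.0044 0 0 0 -0.03 1; 0.01 0.002 0 0 0 -0.02 1'; python3 -m jog '0.01 0 0 0 0 0 1;0 0 0 0 0 0 1'; python3 -m jog '0.01 0 0 0 0 0 1;0 0 0 0 0 0 1'
```

```text
time: 14.98
tool_pos: [490.0, -443.8, 231.6]
tcp_rot: [-179.9, 0.1, 7.2]
ft_force: [-5.9, 1.1, 2.2]
finger_gap: -0.1
grip_force: 2.6
time: 15.22
tool_pos: [490.3, -443.9, 231.6]
tcp_rot: [-179.9, 0.2, 7.2]
ft_force: [-9.2, 2.5, 3.6]
finger_gap: -0.3
grip_force: 4.3
time: 15.48
tool_pos: [490.7, -443.9, 231.6]
tcp_rot: [-179.9, 0.3, 7.2]
ft_force: [-12.6, 2.6, 5.9]
finger_gap: -0.2
grip_force: 6.4
```

The force rises without motion: the lever is at its stop at about 13 N. Backing off, lifting clear and checking.

```bash
python3 -m jog '-0.04 0 0 0 0 0 1; -0.1 0 0 0 0 0 1; 0 0 -0.3 0 0 0 1; 0 0 -0.4 0 0 0 1; -0.3 0.3 -0.3 0 0 0 1'; python3 -m jog '-0.4 0.4 0 0 0 0 1; -0.4 0.4 0 0 0 0 1; 0 0 0 0 0 0 1; 0 0 0 0 0 0 1'; python3 - <<'E'
from h import *
t=snapshot("top")
c=cv2.resize(t["img"][165:280,290:440],None,fx=5,fy=5,interpolation=cv2.INTER_CUBIC)
cv2.imwrite("pics/t9.png",c[:,:,::-1])
E
```

```text
time: 16.1
tool_pos: [454.0, -477.9, 334.4]
tcp_rot: [179.9, -0.1, 7.4]
ft_force: [-0.1, -1.1, 0.3]
finger_gap: 0.0
grip_force: 0.0
time: 16.6
tool_pos: [383.1, -568.5, 332.1]
tcp_rot: [-180.0, -0.0, 7.2]
ft_force: [0.6, 0.7, -0.4]
finger_gap: 0.2
grip_force: 0.0
```

View pics/t9.png

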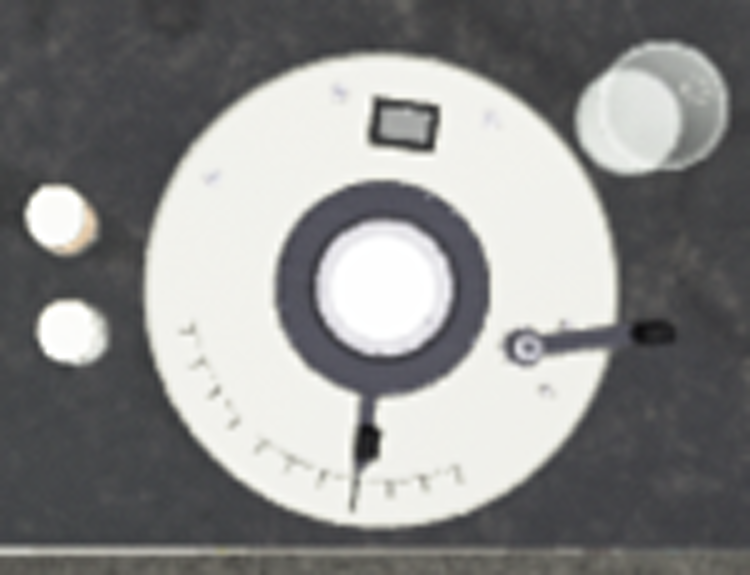

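The pointer meets the long mark at (355,480), the clamp paddle is back at (653,333) as at the start, and the vials and beaker are unmoved. A numeric check against the first picture, then I'll hand in.

```bash
python3 - <<'E'
from h import *
a,b=[cv2.imread(f"pics/{n}.png",0).astype(np.float32)[310:365,570:700] for n in ("topcrop","t9")]
(dx,dy),r=cv2.phaseCorrelate(a,b); d=np.abs(a-b).mean()
print("clamp crop shift",dx,dy,r,"mean diff",d)
if abs(dy)<1.5 and d<6: print(hand_in())
E
```

```text
clamp crop shift 0.49756701427654093 0.00781719810430559 0.979612574989413 mean diff 2.8732867
the job is handed in; nothing more can be done
None
```

The iris pointer is on the long mark (last measured about 0.1° off), the clamp lever is pushed back to its stop, the vials and beaker stand where they were, and the job is handed in at about 17 s; the hand-in call returned no verdict.

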